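# Open a bayonet filter housing and take the used cartridge out

### The job

Take the used cartridge out of the dust extractor's filter housing: turn the bayonet cover a quarter turn anticlockwise by pushing one of its side levers until it unlocks, lift it off by the wing and set it down, right way up, on the rubber mat. Then draw the cartridge out by its stem and lower it into the wicker basket; put both down gently, not dropped, and leave everything else on the bench where it is.

Things in the scene. Friction and masses are not known exactly. Their poses are not given: they have to be found in the camera images.
- housing: Filter housing: cast aluminium canister, 88 mm across, on a 106x106x12 mm ply foot fixed to the bench. Origin: centre of the foot's underside; z up; x towards the side hose port, which reaches to x = 73 mm at z = 37 mm. Its neck, 76 mm outside, 68 mm inside, ends at z = 92 mm. Two 6 mm steel pins stand out of the neck by 8 mm at z = 80 mm, at 45 and 225 degrees from x. Inner floor at z = 20 mm.
- neck (a point): Centre of the neck's rim, 92 mm above the housing's origin, axes as the housing's. On the rim lies a sprung sealing ring that presses the locked cover up with about 9 N and lifts it about 4 mm once it is unlocked.
- cover: Grey plastic bayonet cover, loose, 120 to 240 g. Origin: centre of the skirt's lower edge, z up. Skirt 88 mm across, z = 0..31 mm, with two L slots round the pins and two push levers; dome 72 mm across with a flat top at z = 61 mm; on it the wing, an upright bar 70 mm long along y, 14 mm thick along x, up to z = 84 mm. Locked, its origin is 68 mm above the housing's and its axes lie along the housing's.
- wing (a point): On the cover's axis at mid height of the wing (z = 72 mm), axes as the cover's. At the start the cover is 0 to 7 degrees on from its locked stop. Anticlockwise seen from above it unlocks at 85 to 95 degrees, where a stop ends the turn and the wing is in line with the port; before that it cannot be lifted. Clockwise it is stopped. Lift it straight up by 60 mm to clear the stem inside.
- lever (a point): On the push lever at the cover's +y, 60 mm from the cover's axis, z = 17 mm of the cover; the lever at -y is alike. A lever is a bar 12 mm thick that stands out of the skirt from 44 to 69 mm from the axis, z = 8 to 26 mm. Turning takes some 4 to 10 N pushed sideways against a lever's end; the wing can also be turned.
- cartridge: Used filter cartridge, loose, 80 to 160 g, hidden under the cover till that is off: pleated paper between white end caps 58 mm across, 68 mm high; on top a round pull stem 21 to 23 mm thick, z = 68 to 99 mm. Origin: centre of its underside, z along the stem. It stands on the housing's inner floor, so its stem reaches z = 119 mm of the housing. Lift it by 90 mm to clear the housing.
- cartridge_mid (a point): Point on the cartridge's axis, 45 mm above its underside.
- mat: Black rubber mat on the bench, 125x125 mm, 4 mm thick, fixed. Origin: centre of its underside, z up. The cover stands here at the end.
- basket: Round wicker bread basket, loose, 400 g, about 170 mm across (its ears 212 mm along y), rim 65 mm high, sloping sides, floor about 90 mm across, 8 mm above the bench. Origin: centre of its underside, z up. The cartridge ends in it, standing or fallen over.
- post (a point): Foot of the square timber post behind the work, fixed, to be kept clear of: middle of its near face on the bench, axes as the world's. The post is 64 mm wide along y, 58 mm deep and 400 mm high.
- screw_clamp: Screw clamp standing at the right end of the bench, fixed, to be kept clear of. Origin under its arm, axes as the world's. Its round handle, 32 mm thick, stands at x = +94, y = +26 mm, z = 290 to 450 mm; its upright bar, 20 mm wide, at x = -92, y = -28 mm, up to z = 600 mm; the arm joins the two at z = 225 mm.
- glue_pot: small dark glass jar with a white screw lid, 38 mm across, 46 mm high, standing; origin at the centre of its underside. A bystander.
- small_carton: small card box of track pins, 26x34x30 mm; origin at the centre of its underside. A bystander.
- tape_runner: flat hand dispenser for glue tape, 52x109x20 mm, lying flat; origin at the centre of its underside, long axis y. A bystander.
- rubber_block: black rubber sanding block, 42x68x26 mm; origin at the centre of its underside. A bystander.
- green_tape: roll of tape, 73 mm across, 18 mm high, lying flat; origin at the centre of its underside. A bystander.

How it is judged:
By the outcome, as a careful person would: the job done as asked, in the order asked, and still so for the second after the job is handed in, with the robot touching nothing.
It also fails if it takes over 72 s, if anything falls off the work surface, if the arm or the gripper's body presses on something with over 40 N, if the wrist force passes 120 N, or if a joint passes its speed limit or range.

### The arm

A 6-joint arm with a two-finger parallel gripper is mounted at the origin on a cart in front of the work surface, level with it; the furniture and walls round the work are solid. World frame = base frame: x ahead of the robot, y to its left, z up, the work surface at z = 0. Lengths are in m, angles in degrees, forces in N, time in s.
With the tool pointing down it reaches from about 0.375 to 0.9 m from the base axis. Payload 3.1 kg.
Tool frame: the origin (TCP) lies at the very end of the fingers, on their centre line; the grasp point (between the pads) lies 19 mm behind it; z points along the fingers, y is the line along which they close (so a half turn about z gives the same grasp; the last joint's range is limited). The gripper opens to 87 mm and grips with 3 to 60 N. Pads are 19 mm wide; open, the fingers measure 117 mm over their backs; the gripper's body (75 mm by 190 mm) begins 51 mm behind the grasp point.
Start: joints at [-85.686, 30.224, 82.088, -0, 67.689, -10.227], TCP at [0.157, -0.605, 0.223] pointing down, gripper open.
Joint ranges: [-176.69, 176.69], [-43.24, 126.21], [12.49, 139.97], [-82, 262], [0, 151.66], [-163.58, 163.58]. Speed limits (degrees/s): [159.86, 159.86, 180, 180, 180, 180].

### API

Orientations are given as a 3x3 rotation matrix whose columns are the frame's x, y, z axes.
In Python, from rig import * gives the robot as it stands.
- The arm moves only by the tool jog_arm, never from a script. Its arguments are lists of equal length, an entry for each row: "delta_pos": the shift along the world's x, y, z in cm, a list of three; "turn": the turn about the world's z in degrees; "grip": the closure, from 0 (fully open) to 1 (shut). In form: {"delta_pos": [[x, y, z], ...], "turn": [turn, ...], "grip": [grip, ...]}. A call has 1 to 12 rows; each row is the pose to reach, as a shift and turn from the pose commanded when the call began; what a row does not reach only later rows make up. A row lasts 1/8 s, in which the tool goes at most 62.5 mm and 10.7 degrees, less where a joint would pass 70% of its speed; a pose out of reach is approached as far as the arm can. A call with a gripper value outside its range is refused whole. The fingers move at their own pace and stop on an object; the grip force is fixed at half the most. Time passes only in rows, so rows that repeat a pose let the fingers close. It gives the time, the measured TCP pose, the force, the opening and the grip force at its end, in the units of the state.
- read_state(): the state, without advancing time (a new reading comes with each control period).
- capture(name): name is "scene" or "top" or "wrist"; returns a dict with "color" (420x560x3 uint8, blue, green, red), "fovy" (degrees; the focal length in pixels is half the picture's height over the tangent of half this angle, whatever the lens; pixels are square), "cx", "cy" (the principal point, pixels), "camera_from_world" (4x4, takes a point from world to camera coordinates). Camera axes: x right, y up, looking along -z (the intrinsics and any distortion apply to the point x, -y, -z); pixel columns grow to the right and rows downward; lengths in m; the calibration is good to about 2 mm. The wrist camera is an equidistant fisheye: a pixel r from the principal point sees the ray r / f radians off the axis. A picture is of the moment at which its call begins. There is no depth.
- hand_in(): hands the job in; it is judged then, once.
The state is a dict: "time_s": time; "joint_positions": joint angles; "qvel": joint speeds; "tau": joint torques, N m; "position": TCP position; "tcp_rot": TCP orientation; "force": force on the tool from outside, world axes, zero at the start; "moment": the same for the moment, N m; "opening": opening from 0.0 (shut) to 1.0 (fully open); "grasp_force": force on a finger pad.
Only numpy, scipy, OpenCV 4.12 (cv2) and the standard library are available. Lean on these libraries where they do the work, as an engineer would, in place of code of your own. Each camera call takes 0.05 s, during which the arm holds its last target. There are 200 camera calls.

## Working session

There is one attempt and no reset: what is moved stays moved. The work goes in short steps, Python scripts to look and compute and a tool call to move; the robot and the scene stay as the last step left them, time stands still between calls to the robot, and variables do not carry over. Pictures are saved under pics/ and viewed, at most 13 in all, crops included, and the job is handed in when it is done.

Besides the shell and the picture viewer there is one more tool, called after "Emit:" as name(argument=value, ...), one argument or row to a line, values as JSON. jog_arm: Moves the arm, as the interface text tells. Its arguments: {"type":"object","properties":{"delta_pos":{"type":"array"},"turn":{"type":"array"},"grip":{"type":"array"}},"required":["delta_pos","turn","grip"]}

```bash
mkdir -p pics; cat > h.py <<'E'
from rig import *
import numpy as np, cv2
def ray(c,u,v,fish=False):
    f=210/np.tan(np.radians(c["fovy"]/2)); x,y=(u-c["cx"])/f,(v-c["cy"])/f
    if fish:
        r=np.hypot(x,y); s=np.sin(r)/r if r>1e-9 else 1; d=np.array([x*s,-y*s,-np.cos(r)])
    else: d=np.array([x,-y,-1.])
    M=np.linalg.inv(np.array(c["camera_from_world"])); return M[:3,3],M[:3,:3]@d
def onz(c,u,v,z,fish=False):
    o,d=ray(c,u,v,fish); return o+d*(z-o[2])/d[2]
def pix(c,p,fish=False):
    f=210/np.tan(np.radians(c["fovy"]/2)); q=np.array(c["camera_from_world"])@np.r_[p,1]
    x,y,z=q[0],-q[1],-q[2]
    if fish:
        r=np.hypot(x,y);t=np.arctan2(r,z);return c["cx"]+f*t*x/r,c["cy"]+f*t*y/r
    return c["cx"]+f*x/z,c["cy"]+f*y/z
E
python3 - <<'E'
from h import *
import pickle
for n in("scene","top","wrist"):
    c=capture(n);pickle.dump(c,open(n+".pkl","wb"));cv2.imwrite(f"pics/{n}0.png",c["color"]);print(n,c["fovy"],c["cx"],c["cy"],np.linalg.inv(np.array(c["camera_from_world"])).round(3).tolist())
a=[cv2.imread(f"pics/{n}0.png") for n in("scene","top")]
E
```

```text
scene 54.330104825052494 279.78790632870437 204.91070580026744 [[-0.435, 0.642, -0.631, -0.184], [-0.9, -0.314, 0.301, 0.265], [-0.005, 0.699, 0.715, 0.871], [0.0, 0.0, 0.0, 1.0]]
top 55.88856520441561 283.9142366872734 209.26560806056892 [[0.009, 0.997, -0.078, 0.444], [-1.0, 0.01, 0.001, -0.053], [0.002, 0.078, 0.997, 1.172], [0.0, 0.0, 0.0, 1.0]]
wrist 65.70646984690485 272.32880124872656 208.45108685579532 [[0.251, 0.93, 0.27, 0.231], [-0.968, 0.242, 0.067, -0.585], [-0.003, -0.278, 0.961, 0.385], [0.0, 0.0, 0.0, 1.0]]
```

View pics/top0.png

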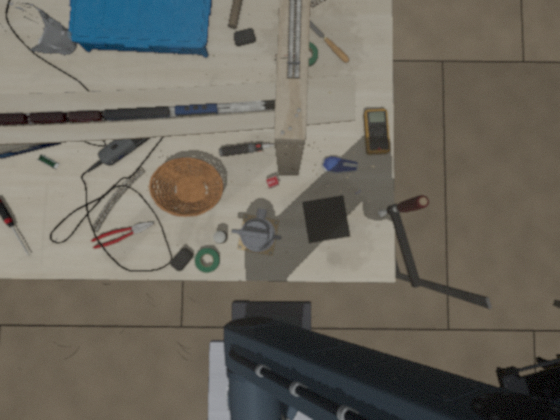

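View pics/scene0.png

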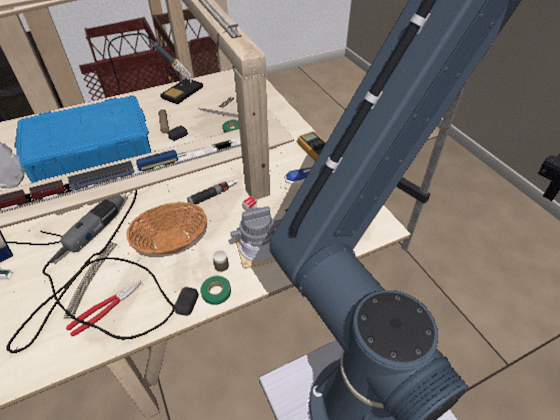

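```bash
python3 - <<'E'
from h import *
import pickle
c=pickle.load(open("top.pkl","rb"));s=pickle.load(open("scene.pkl","rb"))
a=cv2.resize(c["color"][170:290,140:370],None,fx=3.4,fy=3.4,interpolation=cv2.INTER_CUBIC)[:300]
b=cv2.resize(s["color"][180:300,190:330],None,fx=2.5,fy=2.5,interpolation=cv2.INTER_CUBIC)
w=cv2.resize(c["color"][170:290,140:370],None,fx=3.4,fy=3.4,interpolation=cv2.INTER_CUBIC)
im=np.zeros((600,790,3),np.uint8);im[:300]=a[:,:782].shape[1]and np.pad(a,((0,0),(0,8),(0,0)));im[300:600,:350]=b
im[300:600,360:760]=cv2.resize(cv2.imread("pics/wrist0.png"),(400,300))
cv2.imwrite("pics/c1.png",im)
for n,u,v,z in[("mat",326,218,.004),("housing",258,233,.145),("basket",188,186,.03),("glue",221,236,.046),("clamp",425,203,.45),("post",289,172,0)]:print(n,onz(c,u,v,z).round(3))
E
```

```text
mat [ 0.51  -0.178  0.004]
housing [0.462 0.013 0.145]
basket [0.598 0.225 0.03 ]
glue [0.454 0.124 0.046]
clamp [ 0.514 -0.312  0.45 ]
post [ 0.647 -0.068  0.   ]
```

View pics/c1.png

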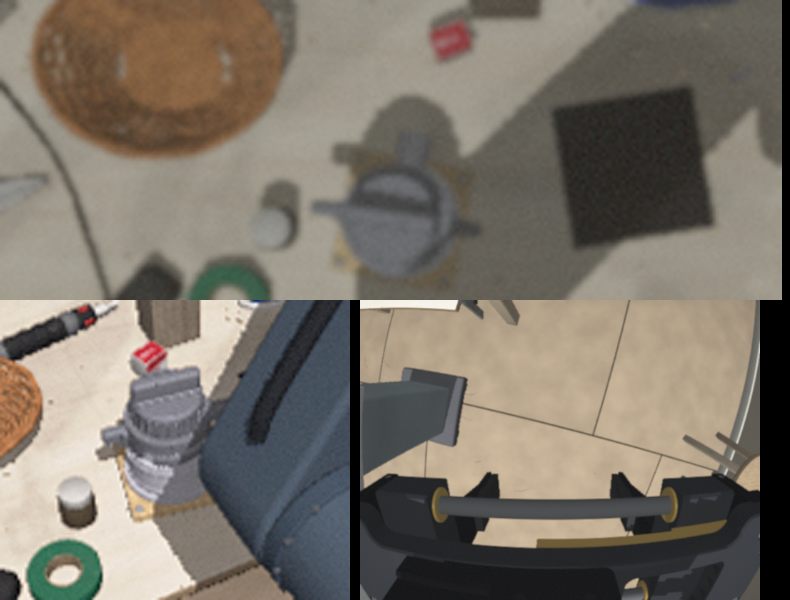

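```bash
python3 - <<'E'
from h import *
import pickle
c=pickle.load(open("top.pkl","rb"))
for n,u,v,z in[("handle bot",393,210,.29),("handle top",425,202,.45),("arm far",393,210,.225),("arm near",416,284,.225),("bar top",488,303,.6)]:print(n,onz(c,u,v,z).round(3))
hsv=cv2.cvtColor(c["color"],cv2.COLOR_BGR2HSV)
m=(c["color"].max(2)<55).astype(np.uint8);m[:180]=0;m[275:]=0;m[:,:295]=0;m[:,365:]=0
ct=max(cv2.findContours(m,0,2)[0],key=cv2.contourArea);r=cv2.minAreaRect(ct);print(r,[onz(c,*p,.004).round(3) for p in cv2.boxPoints(r)],onz(c,*r[0],.004))
m=((hsv[...,0]<16)&(hsv[...,1]>100)).astype(np.uint8);m[:,:130]=0;m[:,240:]=0;m[:140]=0;m[225:]=0
ct=max(cv2.findContours(m,0,2)[0],key=cv2.contourArea);r=cv2.minAreaRect(ct);print(r,onz(c,*r[0],.05),cv2.contourArea(ct))
s=read_state();print(s["tcp_rot"],s["joint_positions"],s["force"])
E
```

```text
handle bot [ 0.513 -0.297  0.29 ]
handle top [ 0.516 -0.312  0.45 ]
arm far [ 0.519 -0.315  0.225]
arm near [ 0.344 -0.368  0.225]
bar top [ 0.358 -0.345  0.6  ]
((325.65228271484375, 218.62567138671875), (40.093841552734375, 40.22233963012695), 80.13418579101562) [array([ 0.556, -0.108,  0.004]), array([ 0.578, -0.226,  0.004]), array([ 0.461, -0.246,  0.004]), array([ 0.44 , -0.129,  0.004])] [ 0.50855543 -0.17729181  0.004     ]
((186.0, 186.5), (57.0, 72.0), 90.0) [0.59396778 0.22625621 0.05      ] 3218.5
[[ 9.67961585e-01  2.51098296e-01 -1.21962212e-04]
 [ 2.51098142e-01 -9.67960176e-01  1.67964837e-03]
 [ 3.03702279e-04 -1.65645958e-03 -9.99998582e-01]] [-8.56853269e+01  3.02659117e+01  8.21409901e+01  2.94193543e-04
  6.76895880e+01 -1.02279580e+01] [-0.65250967 -0.36007038  0.25701128]
```

Emit:
jog_arm(
  delta_pos=[
    [-0.5,2.3,0.5],
    [-1,4.6,1],
    [-1.5,6.9,1.5],
    [-2,9.2,2],
    [-2.5,11.5,2.5],
    [-3,13.8,3],
    [-3.5,16.1,3.5],
    [-4,18.4,4],
    [-4.5,20.7,4.5],
    [-5,23,5],
    [-5,23,5],
  ],
  turn=[9,18,27,36,45,54,63,72,81,90,90],
  grip=[0,0,0,0,0,0,0,0,0,0,0],
)

```text
time_s: 1.52
position: [0.1069, -0.3736, 0.2726]
tcp_rot: [[-0.249, 0.969, 0.0], [0.969, 0.249, 0.0], [0.0, 0.0, -1.0]]
force: [-0.4, -0.9, -0.2]
opening: 1.0
grasp_force: 0.0
```

```bash
python3 - <<'E'
from h import *
import math
s=read_state();p=np.array(s["position"]);print(p,s["joint_positions"],s["time_s"])
for a in range(-72,-9,6):
    q=.39*np.array([math.cos(math.radians(a)),math.sin(math.radians(a))]);print(a,((q-p[:2])*100).round(1))
E
```

```text
[ 0.10694853 -0.37359546  0.27264429] [-9.06259699e+01  7.33780223e+00  1.09621017e+02  4.98411990e-03
  6.30602710e+01 -1.05044860e+02] 1.525
-72 [1.4 0.3]
-66 [5.2 1.7]
-60 [8.8 3.6]
-54 [12.2  5.8]
-48 [15.4  8.4]
-42 [18.3 11.3]
-36 [20.9 14.4]
-30 [23.1 17.9]
-24 [24.9 21.5]
-18 [26.4 25.3]
-12 [27.5 29.3]
```

Emit:
jog_arm(
  delta_pos=[
    [1.4,0.3,0],
    [5.2,1.7,0.5],
    [8.8,3.6,1],
    [12.2,5.8,1],
    [15.4,8.4,1],
    [18.3,11.3,1],
    [20.9,14.4,1],
    [23.1,17.9,1],
    [24.9,21.5,1],
    [26.4,25.3,1],
    [27.5,29.3,1],
    [27.5,29.3,1],
  ],
  turn=[2,8,14,20,26,32,38,44,50,56,62,62],
  grip=[0,0,0,0,0,0,0,0,0,0,0,0],
)

```text
time_s: 3.02
position: [0.3831, -0.0793, 0.2822]
tcp_rot: [[-0.974, 0.228, -0.0], [0.228, 0.974, 0.001], [0.0, 0.001, -1.0]]
force: [0.1, -0.9, -0.5]
opening: 0.999
grasp_force: 0.0
```

```bash
python3 - <<'E'
from h import *
s=read_state();p=np.array(s["position"]);print(p,s["joint_positions"],s["time_s"],s["force"])
c=capture("top");cv2.imwrite("pics/top1.png",c["color"])
E
```

```text
[ 0.38308162 -0.07933302  0.28223908] [-2.82202197e+01  6.80907747e+00  1.08453382e+02  5.00554481e-02
  6.47746952e+01 -1.05060952e+02] 3.025 [ 0.08508877 -0.89874263 -0.49314382]
```

Emit:
jog_arm(
  delta_pos=[
    [0.8,0.7,0.3],
    [1.6,1.4,0.6],
    [2.4,2.1,0.9],
    [3.2,2.8,1.2],
    [4,3.5,1.5],
    [4.8,4.2,1.8],
    [5.6,4.9,2.1],
    [6.4,5.6,2.4],
    [7.2,6,2.7],
    [7.2,6,2.7],
    [7.2,6,2.7],
  ],
  turn=[-10,-20,-30,-40,-50,-60,-70,-80,-85,-85,-85],
  grip=[0,0,0,0,0,0,0,0,0,0,0],
)

```text
time_s: 4.45
position: [0.4538, -0.0226, 0.3092]
tcp_rot: [[0.147, 0.989, -0.001], [0.989, -0.147, -0.0], [-0.0, -0.001, -1.0]]
force: [-0.1, 0.1, -0.0]
opening: 1.002
grasp_force: 0.0
```

```bash
python3 - <<'E'
from h import *
import pickle
c=capture("wrist");pickle.dump(c,open("w1.pkl","wb"))
im=c["color"].copy()
for p in[(.462,.013,.152),(.462,.013,.099)]:
    u,v=pix(c,p,True);cv2.circle(im,(int(u),int(v)),2,(0,0,255),-1)
cv2.imwrite("pics/w1.png",cv2.resize(im,(800,600),interpolation=cv2.INTER_CUBIC))
s=read_state();print(s["position"],s["joint_positions"])
E
```

```text
[ 0.4536807  -0.02249664  0.30919499] [-1.69725425e+01  1.06764176e+01  9.86605557e+01 -1.61606719e-02
  7.07134068e+01 -8.49650089e+00]
```

View pics/w1.png

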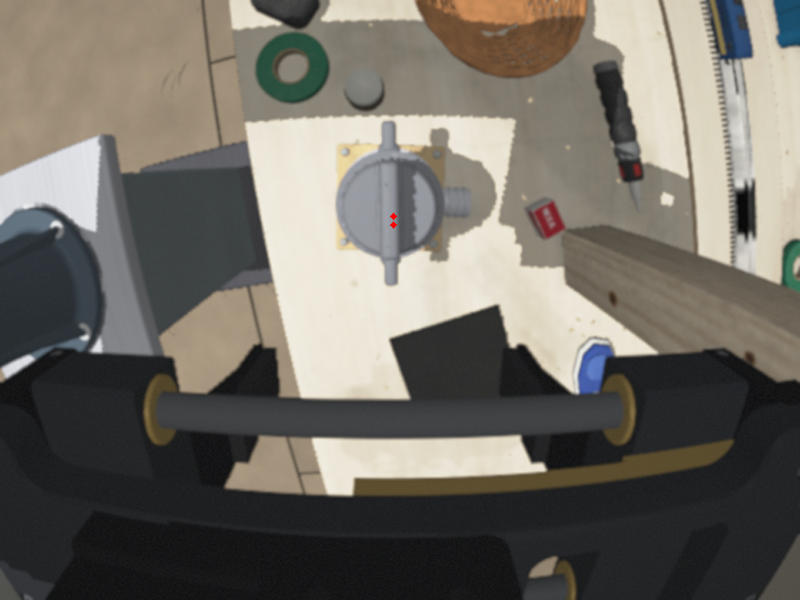

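```bash
python3 - <<'E'
from h import *
import pickle
c=pickle.load(open("w1.pkl","rb"));k=.7
P=lambda u,v,z:onz(c,u*k,v*k,z,True)
for n,u,v,z in[("tipT",389,122,.09),("tipB",391,284,.09),("skL",337,204,.095),("skR",443,203,.095),("wT",390,163,.152),("wB",391,257,.152),("port",470,202,.037),("f1",337,145,.012),("f2",445,145,.012),("f3",337,249,.012),("screw1",346,152,.012),("screw2",434,152,.012),("screw3",346,241,.012)]:print(n,P(u,v,z)[:2].round(4))
a,b=P(389,122,.09),P(391,284,.09);d=a-b;print((a+b)/2,np.linalg.norm(d),np.degrees(np.arctan2(-d[0],d[1])))
a,b=P(346,152,.012),P(346,241,.012);d=a-b;print("foot yaw",np.degrees(np.arctan2(-d[0],d[1])),np.linalg.norm(d))
a,b=P(346,152,.012),P(434,152,.012);d=b-a;print("foot yaw",np.degrees(np.arctan2(d[1],d[0])))
# mat via wrist
t=capture("top")["color"]; 
E
```

```text
tipT [0.4699 0.0899]
tipB [ 0.4517 -0.0444]
skL [0.4183 0.0299]
skR [0.5036 0.0181]
wT [0.4656 0.0558]
wB [ 0.4567 -0.0092]
port [0.5352 0.0104]
f1 [0.4173 0.0829]
f2 [0.5219 0.0675]
f3 [ 0.4004 -0.0201]
screw1 [0.425  0.0745]
screw2 [0.5101 0.0619]
screw3 [ 0.4108 -0.0134]
[0.46080352 0.02278309 0.09      ] 0.13556088850085726 -7.7438124963196335
foot yaw -9.180193284893289 0.08909425226901062
foot yaw -8.439560164458317
```

```bash
cat > arc.py <<'E'
from h import *
def arc(phis,offs,z,C=(.461,.023),R=.065,th0=-97.7):
    s=read_state();p=np.array(s["position"]);r=np.array(s["tcp_rot"]);yaw=np.degrees(np.arctan2(r[1,0],r[0,0]))
    print("now",p.round(4),yaw.round(1),"f",np.round(s["force"],1),s["time_s"])
    for f,o in zip(phis,offs):
        a=np.radians(th0+f);q=np.r_[C[0]+R*np.cos(a)+o*np.sin(a),C[1]+R*np.sin(a)-o*np.cos(a),z]
        t=(th0+180+f-yaw+180)%360-180
        print(f,o,((q-p)*100).round(2).tolist(),round(t,1))
E
python3 - <<'E'
from arc import *
arc([0,0]+list(range(0,81,8)),[.033,.022]+[.021]*11,.087)
E
```

```text
now [ 0.4536 -0.0224  0.3093] 81.5 f [ 0.8  0.6 -0.9] 4.55
0 0.033 [-3.41, -1.46, -22.23] 0.8
0 0.022 [-2.32, -1.61, -22.23] 0.8
0 0.021 [-2.22, -1.62, -22.23] 0.8
8 0.021 [-1.33, -1.97, -22.23] 8.8
16 0.021 [-0.4, -2.2, -22.23] 16.8
24 0.021 [0.54, -2.29, -22.23] 24.8
32 0.021 [1.5, -2.25, -22.23] 32.8
40 0.021 [2.43, -2.08, -22.23] 40.8
48 0.021 [3.34, -1.78, -22.23] 48.8
56 0.021 [4.19, -1.35, -22.23] 56.8
64 0.021 [4.98, -0.82, -22.23] 64.8
72 0.021 [5.68, -0.17, -22.23] 72.8
80 0.021 [6.29, 0.56, -22.23] 80.8
```

Emit:
jog_arm(
  delta_pos=[
    [-1.5,-0.7,0],
    [-3.4,-1.5,0],
    [-3.4,-1.5,-4],
    [-3.4,-1.5,-8],
    [-3.4,-1.5,-12],
    [-3.4,-1.5,-15],
    [-3.4,-1.5,-18],
    [-3.4,-1.5,-20],
    [-3.4,-1.5,-21.5],
    [-3.4,-1.5,-22.2],
    [-3.4,-1.5,-22.2],
    [-3.4,-1.5,-22.2],
  ],
  turn=[1,1,1,1,1,1,1,1,1,1,1,1],
  grip=[1,1,1,1,1,1,1,1,1,1,1,1],
)

```text
time_s: 6.05
position: [0.4203, -0.0372, 0.0881]
tcp_rot: [[0.13, 0.992, 0.001], [0.992, -0.13, -0.0], [-0.0, 0.001, -1.0]]
force: [-0.3, 0.1, -0.2]
opening: 0.008
grasp_force: 0.0
```

```bash
python3 - <<'E'
from arc import *
c=capture("wrist");cv2.imwrite("pics/w2.png",c["color"])
arc(list(range(0,89,8)),[.021]*12,.087)
E
```

```text
now [ 0.4204 -0.0372  0.0882] 82.5 f [-0.3  0.4 -0.8] 6.1
0 0.021 [1.11, -0.14, -0.12] -0.2
8 0.021 [2.0, -0.49, -0.12] 7.8
16 0.021 [2.93, -0.72, -0.12] 15.8
24 0.021 [3.87, -0.81, -0.12] 23.8
32 0.021 [4.83, -0.77, -0.12] 31.8
40 0.021 [5.76, -0.6, -0.12] 39.8
48 0.021 [6.67, -0.3, -0.12] 47.8
56 0.021 [7.52, 0.13, -0.12] 55.8
64 0.021 [8.31, 0.66, -0.12] 63.8
72 0.021 [9.01, 1.31, -0.12] 71.8
80 0.021 [9.62, 2.04, -0.12] 79.8
88 0.021 [10.12, 2.85, -0.12] 87.8
```

View pics/w2.png

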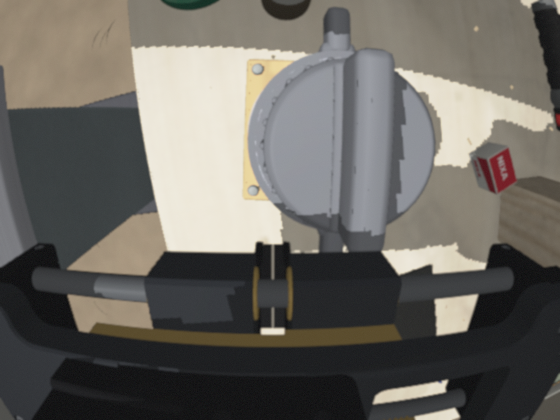

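Emit:
jog_arm(
  delta_pos=[
    [0.6,-0.1,-0.1],
    [1.1,-0.1,-0.1],
    [1.5,-0.3,-0.1],
    [2.0,-0.5,-0.1],
    [2.5,-0.6,-0.1],
    [2.9,-0.7,-0.1],
    [3.4,-0.8,-0.1],
    [3.9,-0.8,-0.1],
    [4.3,-0.8,-0.1],
    [4.8,-0.8,-0.1],
  ],
  turn=[0,0,4,8,12,16,20,24,28,32],
  grip=[1,1,1,1,1,1,1,1,1,1],
)

```text
time_s: 7.35
position: [0.4664, -0.0447, 0.0863]
tcp_rot: [[-0.418, 0.908, -0.004], [0.908, 0.418, 0.001], [0.002, -0.004, -1.0]]
force: [-3.5, -1.4, 1.0]
opening: 0.003
grasp_force: 1.7
```

```bash
python3 - <<'E'
from arc import *
arc(list(range(36,85,4)),[.021]*13,.087)
E
```

```text
now [ 0.4664 -0.0447  0.0863] 114.7 f [-3.5 -1.4  1. ] 7.35
36 0.021 [0.7, 0.05, 0.07] 3.6
40 0.021 [1.16, 0.15, 0.07] 7.6
44 0.021 [1.62, 0.28, 0.07] 11.6
48 0.021 [2.07, 0.45, 0.07] 15.6
52 0.021 [2.5, 0.65, 0.07] 19.6
56 0.021 [2.92, 0.87, 0.07] 23.6
60 0.021 [3.32, 1.13, 0.07] 27.6
64 0.021 [3.71, 1.41, 0.07] 31.6
68 0.021 [4.07, 1.72, 0.07] 35.6
72 0.021 [4.41, 2.06, 0.07] 39.6
76 0.021 [4.73, 2.41, 0.07] 43.6
80 0.021 [5.02, 2.79, 0.07] 47.6
84 0.021 [5.28, 3.19, 0.07] 51.6
```

Emit:
jog_arm(
  delta_pos=[
    [0.5,0.1,0],
    [1.0,0.2,0],
    [1.4,0.3,0],
    [1.9,0.5,0],
    [2.3,0.7,0],
    [2.7,0.9,0],
    [3.1,1.2,0],
    [3.5,1.5,0],
    [3.9,1.8,0],
    [4.2,2.1,0],
  ],
  turn=[4,8,12,16,20,24,28,32,36,40],
  grip=[1,1,1,1,1,1,1,1,1,1],
)

```text
time_s: 8.6
position: [0.5091, -0.0242, 0.0864]
tcp_rot: [[-0.904, 0.427, -0.003], [0.427, 0.904, -0.001], [0.002, -0.002, -1.0]]
force: [-1.8, -2.6, 1.2]
opening: 0.005
grasp_force: 1.7
```

```bash
python3 - <<'E'
from arc import *
arc(list(range(72,103,2)),[.021]*16,.087)
E
```

```text
now [ 0.5091 -0.0242  0.0864] 154.7 f [-1.8 -2.6  1.2] 8.6
72 0.021 [0.14, 0.01, 0.06] -0.4
74 0.021 [0.3, 0.19, 0.06] 1.6
76 0.021 [0.45, 0.37, 0.06] 3.6
78 0.021 [0.6, 0.55, 0.06] 5.6
80 0.021 [0.75, 0.75, 0.06] 7.6
82 0.021 [0.88, 0.94, 0.06] 9.6
84 0.021 [1.01, 1.14, 0.06] 11.6
86 0.021 [1.13, 1.35, 0.06] 13.6
88 0.021 [1.24, 1.56, 0.06] 15.6
90 0.021 [1.35, 1.77, 0.06] 17.6
92 0.021 [1.45, 1.99, 0.06] 19.6
94 0.021 [1.54, 2.21, 0.06] 21.6
96 0.021 [1.63, 2.43, 0.06] 23.6
98 0.021 [1.7, 2.66, 0.06] 25.6
100 0.021 [1.77, 2.88, 0.06] 27.6
102 0.021 [1.83, 3.12, 0.06] 29.6
```

Emit:
jog_arm(
  delta_pos=[
    [0.2,0.2,0],
    [0.35,0.4,0],
    [0.5,0.6,0],
    [0.65,0.8,0],
    [0.8,1.0,0],
  ],
  turn=[2,4,6,8,10],
  grip=[1,1,1,1,1],
)

```text
time_s: 9.22
position: [0.5179, -0.0139, 0.0865]
tcp_rot: [[-0.964, 0.264, -0.0], [0.264, 0.964, -0.0], [0.0, -0.0, -1.0]]
force: [-3.3, -3.4, 0.8]
opening: 0.006
grasp_force: 1.7
```

Emit:
jog_arm(
  delta_pos=[
    [0.1,0.2,0],
    [0.22,0.4,0],
  ],
  turn=[2,4],
  grip=[1,1],
)

```text
time_s: 9.48
position: [0.5215, -0.0096, 0.0868]
tcp_rot: [[-0.98, 0.197, 0.003], [0.197, 0.98, 0.0], [-0.003, 0.001, -1.0]]
force: [-0.3, 0.3, -0.3]
opening: 0.005
grasp_force: 0.0
```

```bash
python3 - <<'E'
from arc import *
c=capture("wrist");cv2.imwrite("pics/w3.png",c["color"])
arc(list(range(86,103,2)),[.021]*16,.087)
E
```

```text
now [ 0.5216 -0.0094  0.0868] 168.7 f [ 0.3 -0.4  0.1] 9.525
86 0.021 [-0.12, -0.13, 0.02] -0.4
88 0.021 [-0.01, 0.08, 0.02] 1.6
90 0.021 [0.1, 0.29, 0.02] 3.6
92 0.021 [0.2, 0.51, 0.02] 5.6
94 0.021 [0.29, 0.73, 0.02] 7.6
96 0.021 [0.37, 0.95, 0.02] 9.6
98 0.021 [0.45, 1.18, 0.02] 11.6
100 0.021 [0.52, 1.4, 0.02] 13.6
102 0.021 [0.58, 1.64, 0.02] 15.6
```

View pics/w3.png

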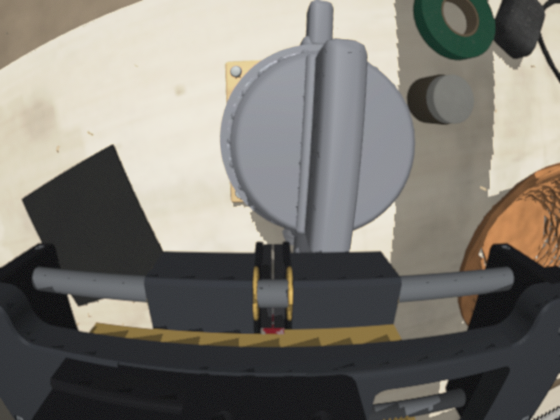

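Emit:
jog_arm(
  delta_pos=[
    [0.0,0.2,0],
    [0.1,0.4,0],
  ],
  turn=[2,4],
  grip=[1,1],
)

```text
time_s: 9.78
position: [0.5214, -0.0057, 0.0866]
tcp_rot: [[-0.992, 0.128, 0.001], [0.128, 0.992, -0.0], [-0.001, 0.0, -1.0]]
force: [1.2, -0.4, -0.2]
opening: 0.008
grasp_force: 0.1
```

Emit:
jog_arm(
  delta_pos=[
    [0.1,0.2,0],
    [0.1,0.3,0],
  ],
  turn=[2,2],
  grip=[1,1],
)

```text
time_s: 10.02
position: [0.5224, -0.0028, 0.0866]
tcp_rot: [[-0.996, 0.095, 0.0], [0.095, 0.996, -0.0], [-0.0, -0.0, -1.0]]
force: [0.6, -0.6, -0.0]
opening: 0.006
grasp_force: 0.1
```

Emit:
jog_arm(
  delta_pos=[
    [0.05,0.2,0],
    [0.1,0.35,0],
  ],
  turn=[2,4],
  grip=[1,1],
)

```text
time_s: 10.28
position: [0.5232, 0.0007, 0.0866]
tcp_rot: [[-1.0, 0.023, 0.0], [0.023, 1.0, 0.0], [-0.0, 0.0, -1.0]]
force: [0.0, 0.8, -0.3]
opening: 0.003
grasp_force: 0.1
```

```bash
python3 - <<'E'
from arc import *
c=capture("wrist");cv2.imwrite("pics/w4.png",c["color"])
import pickle;pickle.dump(c,open("w4.pkl","wb"))
arc(list(range(92,103,2)),[.021]*16,.087)
E
```

```text
now [0.5233 0.0008 0.0866] 178.7 f [ 0.8 -1.2  0.3] 10.325
92 0.021 [0.03, -0.51, 0.04] -4.4
94 0.021 [0.12, -0.29, 0.04] -2.4
96 0.021 [0.21, -0.07, 0.04] -0.4
98 0.021 [0.28, 0.16, 0.04] 1.6
100 0.021 [0.35, 0.38, 0.04] 3.6
102 0.021 [0.41, 0.61, 0.04] 5.6
```

View pics/w4.png

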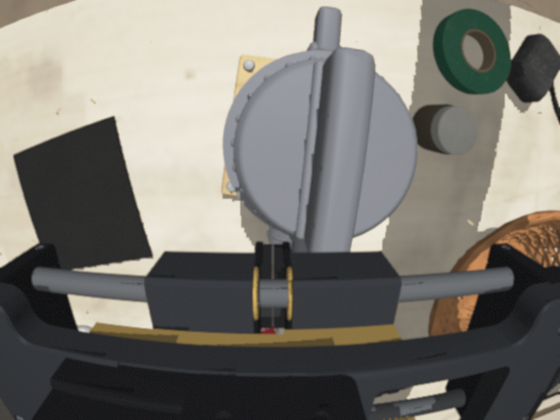

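```bash
python3 - <<'E'
from h import *
import pickle
c=pickle.load(open("w4.pkl","rb"))
P=lambda u,v,z:onz(c,u,v,z,True)
for z,p,q in((.156,(352,52),(334,248)),(.156,(375,60),(352,248)),(.156,(332,55),(312,245)),(.012,(249,65),(232,187))):
    a,b=P(*p,z),P(*q,z);d=b-a;print(a[:2].round(4),b[:2].round(4),np.degrees(np.arctan2(d[1],d[0])))
t=P(328,10,.09);print("tip",t,np.degrees(np.arctan2(*( -(t[:2]-[.461,.023]))[::-1])))
print(P(320,146,.133))
E
```

```text
[0.4275 0.0261] [0.4874 0.0213] -4.632974635949563
[0.4295 0.0331] [0.4877 0.0272] -5.801340500450715
[0.4287 0.0202] [0.4861 0.0142] -5.9344228865323485
[ 0.4079 -0.0131] [ 0.498  -0.0287] -9.852991443352035
tip [0.39193493 0.03141443 0.09      ] -6.946302374340942
[0.45752611 0.01965959 0.133     ]
```

Emit:
jog_arm(
  delta_pos=[
    [0,-1,0],
    [0,-1.5,0.5],
    [0,-1.5,4],
    [0,-1.5,9],
    [-2,0,10],
    [-4,1,10],
    [-6.2,2.2,10],
    [-6.2,2.2,10],
    [-6.2,2.2,9],
    [-6.2,2.2,7.5],
    [-6.2,2.2,6.5],
    [-6.2,2.2,6],
  ],
  turn=[0,0,0,0,-2,-5,-5,-5,-5,-5,-5,-5],
  grip=[1,1,1,1,0.5,0.5,0.5,0.5,0.5,0.5,0.5,0.5],
)

```text
time_s: 11.82
position: [0.4614, 0.0222, 0.1455]
tcp_rot: [[-0.994, 0.113, -0.001], [0.113, 0.994, 0.0], [0.001, 0.0, -1.0]]
force: [-0.2, -0.3, 0.5]
opening: 0.498
grasp_force: 0.0
```

Emit:
jog_arm(
  delta_pos=[
    [0,0,-0.5],
    [0,0,-0.9],
    [0,0,-0.9],
  ],
  turn=[0,0,0],
  grip=[0.5,0.5,0.5],
)

```text
time_s: 12.2
position: [0.4611, 0.0226, 0.1374]
tcp_rot: [[-0.994, 0.112, -0.0], [0.112, 0.994, 0.0], [0.0, 0.0, -1.0]]
force: [-1.1, -0.3, -0.2]
opening: 0.502
grasp_force: 0.0
```

Emit:
jog_arm(
  delta_pos=[
    [0,0,0],
    [0,0,0],
    [0,0,0],
    [0,0,0],
    [0,0,0],
    [0,0,0],
  ],
  turn=[0,0,0,0,0,0],
  grip=[1,1,1,1,1,1],
)

```text
time_s: 12.95
position: [0.4612, 0.0226, 0.1377]
tcp_rot: [[-0.994, 0.113, 0.0], [0.113, 0.994, 0.0], [-0.0, 0.0, -1.0]]
force: [-0.1, -0.5, 2.0]
opening: 0.159
grasp_force: 30.0
```

Emit:
jog_arm(
  delta_pos=[
    [0,0,0.3],
    [0,0,0.6],
    [0,0,0.9],
    [0,0,1.2],
  ],
  turn=[0,0,0,0],
  grip=[1,1,1,1],
)

```text
time_s: 13.45
position: [0.4611, 0.0225, 0.1497]
tcp_rot: [[-0.994, 0.112, -0.0], [0.112, 0.994, -0.0], [0.0, -0.0, -1.0]]
force: [0.9, 0.3, -1.1]
opening: 0.156
grasp_force: 30.0
```

Emit:
jog_arm(
  delta_pos=[
    [0,0,1],
    [0,0,2],
    [0,0,3],
    [0,0,4],
    [0,0,5],
    [0,0,6],
    [0,0,7],
    [0,0,8],
    [0,0,9],
    [0,0,10],
    [0,0,10],
  ],
  turn=[0,0,0,0,0,0,0,0,0,0,0],
  grip=[1,1,1,1,1,1,1,1,1,1,1],
)

```text
time_s: 14.82
position: [0.4618, 0.0225, 0.2504]
tcp_rot: [[-0.994, 0.112, 0.002], [0.112, 0.994, -0.0], [-0.002, -0.0, -1.0]]
force: [0.9, 0.1, -1.3]
opening: 0.158
grasp_force: 30.0
```

```bash
python3 - <<'E'
from h import *
t=capture("top")["color"];w=capture("wrist")["color"]
im=np.zeros((600,800,3),np.uint8);im[:300,:400]=cv2.resize(t,(400,300));im[:300,400:]=cv2.resize(capture("scene")["color"],(400,300));im[300:,:400]=cv2.resize(w,(400,300))
im[300:,400:]=cv2.resize(t[130:280,220:420],(400,300))
cv2.imwrite("pics/m1.png",im);s=read_state();print(s["joint_positions"],s["position"],s["force"])
E
```

```text
[-1.11121871e+01  1.55046062e+01  1.02773580e+02 -1.03858081e-03
  6.17669538e+01 -9.46526751e+01] [0.46083544 0.02260174 0.24928808] [ 0.46174303 -0.74794961 -2.13414492]
```

View pics/m1.png

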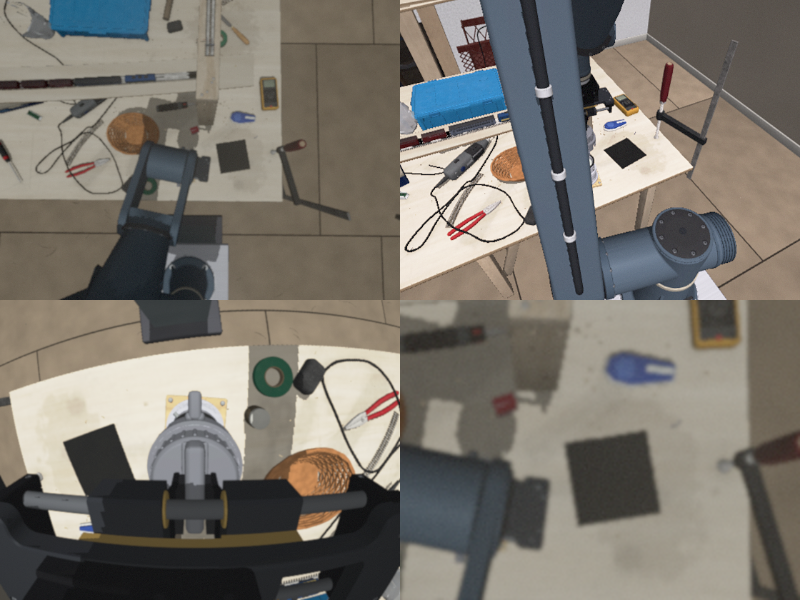

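Emit:
jog_arm(
  delta_pos=[
    [0.1,-0.8,0],
    [0.4,-2.4,0],
    [0.9,-4.4,0],
    [1.4,-6.4,0],
    [1.9,-8.4,0],
    [2.4,-10.4,0],
    [2.9,-12.4,0],
    [3.4,-14.4,0],
    [3.9,-16.4,0],
    [4.4,-18.2,0],
    [4.7,-19.2,0],
    [4.7,-19.2,0],
  ],
  turn=[-3,-9,-17,-25,-33,-41,-49,-57,-65,-72,-78,-78],
  grip=[1,1,1,1,1,1,1,1,1,1,1,1],
)

```text
time_s: 16.48
position: [0.5081, -0.1706, 0.249]
tcp_rot: [[-0.095, 0.995, -0.001], [0.995, 0.095, 0.0], [0.0, -0.001, -1.0]]
force: [-0.5, 0.5, -0.9]
opening: 0.16
grasp_force: 30.0
```

```bash
python3 - <<'E'
from h import *
t=capture("top");w=capture("wrist");print(read_state()["position"],read_state()["force"],read_state()["joint_positions"])
im=np.zeros((600,800,3),np.uint8);im[:300,:400]=cv2.resize(t["color"][130:310,260:500],(400,300));im[:300,400:]=cv2.resize(capture("scene")["color"],(400,300));im[300:,:400]=cv2.resize(w["color"],(400,300))
# predicted mat corners in wrist
wc=w["color"].copy()
for p in[(.556,-.108,.004),(.578,-.226,.004),(.461,-.246,.004),(.44,-.129,.004),(.508,-.17,.004)]:
    u,v=pix(w,p,True);cv2.circle(wc,(int(u),int(v)),4,(0,0,255),-1)
im[300:,400:]=cv2.resize(wc,(400,300))
cv2.imwrite("pics/m2.png",im)
E
```

```text
[ 0.50768105 -0.16933182  0.24910685] [ 0.19877279 -0.11516488 -1.80488779] [-3.04205115e+01  2.14787457e+01  9.31204851e+01  8.28065737e-03
  6.54802512e+01 -3.59940047e+01]
```

View pics/m2.png

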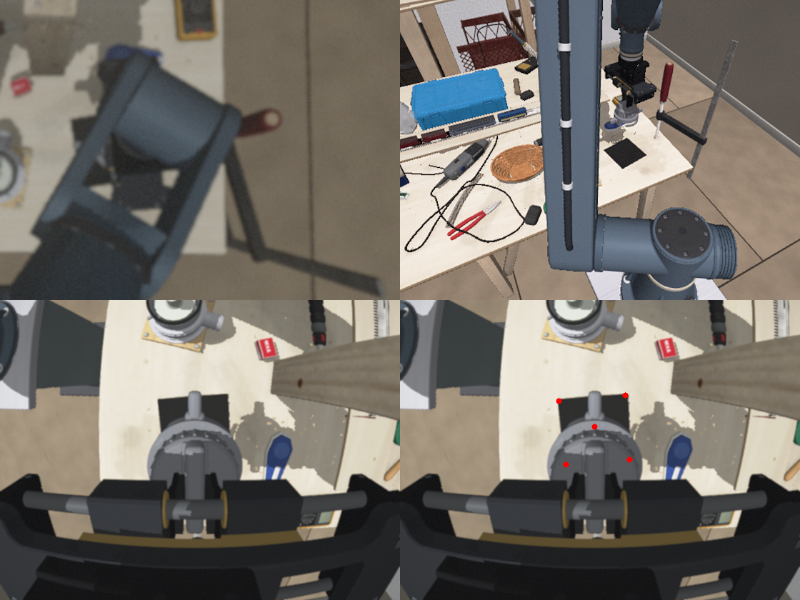

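Emit:
jog_arm(
  delta_pos=[
    [0,0,-1],
    [0,0,-3],
    [0,0,-5],
    [0,0,-7],
    [0,0,-9],
    [0,0,-11],
    [0,0,-13],
    [0,0,-14.5],
    [0,0,-15.5],
    [0,0,-16.3],
    [0,0,-16.8],
    [0,0,-16.8],
  ],
  turn=[0,0,0,0,0,0,0,0,0,0,0,0],
  grip=[1,1,1,1,1,1,1,1,1,1,1,1],
)

```text
time_s: 18.12
position: [0.5082, -0.1695, 0.0815]
tcp_rot: [[-0.097, 0.995, -0.0], [0.995, 0.097, 0.0], [0.0, -0.0, -1.0]]
force: [-0.7, -0.1, -1.8]
opening: 0.158
grasp_force: 30.0
```

Emit:
jog_arm(
  delta_pos=[
    [0,0,-0.2],
    [0,0,-0.4],
    [0,0,-0.6],
    [0,0,-0.7],
  ],
  turn=[0,0,0,0],
  grip=[1,1,1,1],
)

```text
time_s: 18.62
position: [0.5081, -0.1694, 0.0744]
tcp_rot: [[-0.097, 0.995, -0.0], [0.995, 0.097, 0.0], [0.0, -0.0, -1.0]]
force: [-0.4, -0.1, -0.9]
opening: 0.156
grasp_force: 30.0
```

Emit:
jog_arm(
  delta_pos=[
    [0,0,-0.15],
    [0,0,-0.3],
    [0,0,-0.3],
  ],
  turn=[0,0,0],
  grip=[1,1,1],
)

```text
time_s: 19.0
position: [0.5081, -0.1694, 0.0714]
tcp_rot: [[-0.097, 0.995, -0.0], [0.995, 0.097, 0.0], [0.0, -0.0, -1.0]]
force: [-0.3, 0.2, -1.9]
opening: 0.156
grasp_force: 30.0
```

Emit:
jog_arm(
  delta_pos=[
    [0,0,-0.08],
    [0,0,-0.15],
    [0,0,-0.15],
  ],
  turn=[0,0,0],
  grip=[1,1,1],
)

```text
time_s: 19.38
position: [0.5081, -0.1694, 0.07]
tcp_rot: [[-0.097, 0.995, -0.0], [0.995, 0.097, 0.0], [0.0, -0.0, -1.0]]
force: [0.4, 0.2, -1.2]
opening: 0.158
grasp_force: 30.0
```

Emit:
jog_arm(
  delta_pos=[
    [0,0,-0.06],
    [0,0,-0.12],
    [0,0,-0.12],
  ],
  turn=[0,0,0],
  grip=[1,1,1],
)

```text
time_s: 19.75
position: [0.5082, -0.1695, 0.0697]
tcp_rot: [[-0.097, 0.995, 0.0], [0.995, 0.097, -0.0], [-0.0, 0.0, -1.0]]
force: [-1.4, 0.3, 5.6]
opening: 0.16
grasp_force: 30.0
```

Emit:
jog_arm(
  delta_pos=[
    [0,0,-0.05],
    [0,0,-0.1],
    [0,0,-0.1],
  ],
  turn=[0,0,0],
  grip=[1,1,1],
)

```text
time_s: 20.12
position: [0.5082, -0.1695, 0.0696]
tcp_rot: [[-0.097, 0.995, 0.001], [0.995, 0.097, -0.001], [-0.001, 0.001, -1.0]]
force: [-3.9, 0.6, 12.7]
opening: 0.159
grasp_force: 30.0
```

Emit:
jog_arm(
  delta_pos=[
    [0,0,0.2],
    [0,0,0.2],
    [0,0,0.2],
    [0,0,0.2],
    [0,0,0.2],
    [0,0,2],
    [0,0,4],
    [0,0,7],
    [0,0,10],
    [0,0,13],
    [0,0,16],
    [0,0,18],
  ],
  turn=[0,0,0,0,0,0,0,0,0,0,0,0],
  grip=[1,0.5,0.5,0.5,0.5,0.5,0.5,0.5,0.5,0.5,0.5,0.5],
)

```text
time_s: 21.62
position: [0.5084, -0.1696, 0.2493]
tcp_rot: [[-0.097, 0.995, 0.001], [0.995, 0.097, -0.001], [-0.001, 0.001, -1.0]]
force: [0.1, -0.8, 0.2]
opening: 0.5
grasp_force: 0.0
```

Emit:
jog_arm(
  delta_pos=[
    [-0.5,2,0],
    [-1,4,0],
    [-1.5,6,0],
    [-2,8,0],
    [-2.5,10,0],
    [-3,12,0],
    [-3.5,14,0],
    [-4,16,0],
    [-4.5,18,0],
    [-4.7,19.2,0],
    [-4.7,19.2,0],
    [-4.7,19.2,0],
  ],
  turn=[5,10,15,20,25,30,35,40,45,45,45,45],
  grip=[0.5,0.5,0.5,0.5,0.5,0.5,0.5,0.5,0.5,0.5,0.5,0.5],
)

```text
time_s: 23.12
position: [0.4615, 0.0221, 0.2479]
tcp_rot: [[-0.772, 0.636, 0.0], [0.636, 0.772, -0.0], [-0.001, -0.0, -1.0]]
force: [-0.0, 0.2, 0.8]
opening: 0.495
grasp_force: 0.0
```

```bash
python3 - <<'E'
from h import *
import pickle
w=capture("wrist");t=capture("top");pickle.dump((w,t),open("w5.pkl","wb"));print(read_state()["position"],read_state()["force"],read_state()["joint_positions"])
im=np.zeros((600,800,3),np.uint8);im[:420,:560]=w["color"];im[420:600,560:800]=t["color"][130:310,260:500]
u,v=map(int,pix(w,(.461,.023,.119),True));print(u,v)
im[420:600,:240]=cv2.resize(w["color"][v-45:v+45,u-60:u+60],(240,180),interpolation=cv2.INTER_CUBIC)
cv2.imwrite("pics/m3.png",im)
E
```

```text
[0.46148533 0.02194886 0.24783155] [ 0.31540493 -0.14659896  0.08527566] [-1.11700382e+01  1.56451224e+01  1.02844051e+02 -1.43793206e-02
  6.14963206e+01 -6.16417682e+01]
272 199
```

View pics/m3.png

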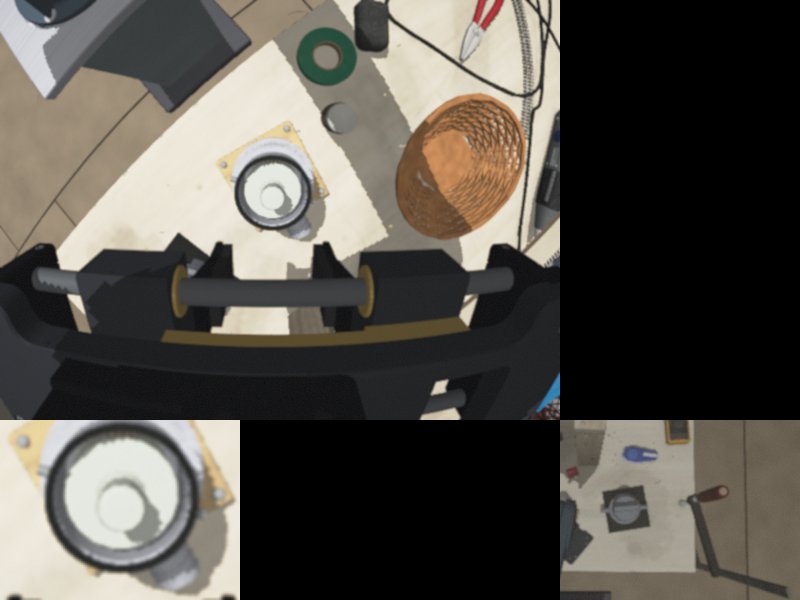

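```bash
python3 - <<'E'
from h import *
import pickle
w,t=pickle.load(open("w5.pkl","rb"));print(onz(w,273,194,.119,True))
for im,c,f in((w["color"],w,True),(t["color"],t,False)):
    h=cv2.cvtColor(im,cv2.COLOR_BGR2HSV);m=((h[...,0]<18)&(h[...,1]>120)&(h[...,2]>60)).astype(np.uint8)
    m=cv2.morphologyEx(m,cv2.MORPH_OPEN,np.ones((5,5)));ct=max(cv2.findContours(m,0,2)[0],key=cv2.contourArea);e=cv2.fitEllipse(ct);print(e,onz(c,*e[0],.05,f),onz(c,*e[0],.065,f))
print("floor",onz(w,446,155,.008,True))
E
```

```text
[0.45732433 0.02647812 0.119     ]
((454.7388610839844, 167.38121032714844), (110.25508880615234, 131.18069458007812), 15.215021133422852) [0.58692117 0.21458045 0.05      ] [0.57926066 0.20861005 0.065     ]
((181.56985473632812, 182.60781860351562), (29.65017318725586, 48.687015533447266), 132.168701171875) [0.6050397  0.23922092 0.05      ] [0.60288576 0.23531928 0.065     ]
floor [0.58497619 0.22895639 0.008     ]
```

Emit:
jog_arm(
  delta_pos=[
    [-0.3,0.4,-1],
    [-0.3,0.4,-3],
    [-0.3,0.4,-5],
    [-0.3,0.4,-7],
    [-0.3,0.4,-9],
    [-0.3,0.4,-11],
    [-0.3,0.4,-12.5],
    [-0.3,0.4,-13.5],
    [-0.3,0.4,-14.3],
    [-0.3,0.4,-14.8],
    [-0.3,0.4,-14.8],
  ],
  turn=[0,0,0,0,0,0,0,0,0,0,0],
  grip=[0.5,0.5,0.5,0.5,0.5,0.5,0.5,0.5,0.5,0.5,0.5],
)

```text
time_s: 24.6
position: [0.4581, 0.0266, 0.0997]
tcp_rot: [[-0.772, 0.636, -0.0], [0.636, 0.772, 0.0], [0.0, -0.0, -1.0]]
force: [-0.1, 0.7, 0.2]
opening: 0.502
grasp_force: 0.0
```

Emit:
jog_arm(
  delta_pos=[
    [0,0,0],
    [0,0,0],
    [0,0,0],
    [0,0,0],
    [0,0,0],
  ],
  turn=[0,0,0,0,0],
  grip=[1,1,1,1,1],
)

```text
time_s: 25.22
position: [0.4582, 0.0265, 0.0999]
tcp_rot: [[-0.772, 0.636, 0.0], [0.636, 0.772, -0.0], [-0.0, 0.0, -1.0]]
force: [-0.5, 0.1, 1.2]
opening: 0.231
grasp_force: 30.0
```

Emit:
jog_arm(
  delta_pos=[
    [0,0,0.3],
    [0,0,0.8],
    [0,0,1.5],
    [0,0,2.3],
    [0,0,3.3],
    [0,0,4.3],
    [0,0,5.5],
    [0,0,7],
    [0,0,8.5],
    [0,0,10],
    [0,0,11],
    [0,0,11],
  ],
  turn=[0,0,0,0,0,0,0,0,0,0,0,0],
  grip=[1,1,1,1,1,1,1,1,1,1,1,1],
)

```text
time_s: 26.72
position: [0.4586, 0.0265, 0.2107]
tcp_rot: [[-0.772, 0.635, 0.002], [0.635, 0.772, -0.0], [-0.002, 0.001, -1.0]]
force: [0.1, -0.1, -1.3]
opening: 0.227
grasp_force: 30.0
```

```bash
python3 - <<'E'
from h import *
w=capture("wrist");s=read_state();print(s["force"],s["opening"])
im=np.zeros((420,800,3),np.uint8);im[:,:560]=w["color"];im[:300,560:]=capture("scene")["color"][60:360,280:520]
cv2.imwrite("pics/m4.png",im)
E
```

```text
[0.39467043 0.82169524 0.00215004] 0.23089899136682435
```

View pics/m4.png

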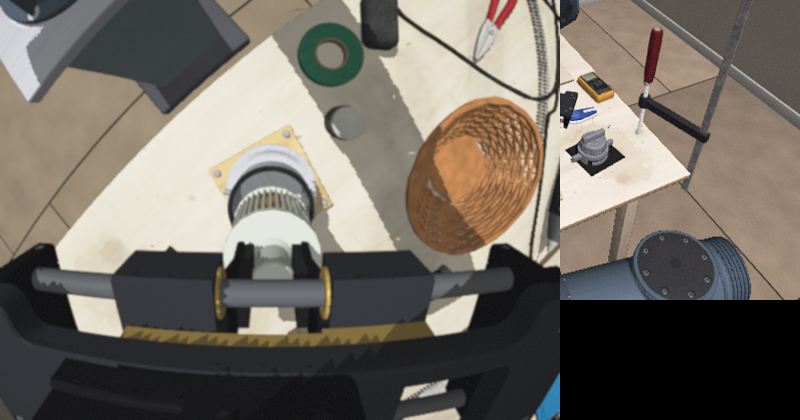

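Emit:
jog_arm(
  delta_pos=[
    [0.4,0.6,1],
    [1.4,2.1,1],
    [2.9,4.3,1],
    [4.4,6.5,1],
    [5.9,8.7,1],
    [7.4,10.9,1],
    [8.9,13.1,1],
    [10.4,15.3,1],
    [11.8,17.5,1],
    [12.8,19,1],
    [13.4,19.8,1],
    [13.4,19.8,1],
  ],
  turn=[0,0,0,0,0,0,0,0,0,0,0,0],
  grip=[1,1,1,1,1,1,1,1,1,1,1,1],
)

```text
time_s: 28.32
position: [0.5922, 0.2255, 0.2194]
tcp_rot: [[-0.773, 0.635, -0.0], [0.635, 0.773, -0.0], [0.0, -0.0, -1.0]]
force: [-0.1, 0.4, -1.3]
opening: 0.23
grasp_force: 30.0
```

Emit:
jog_arm(
  delta_pos=[
    [0,0,-1],
    [0,0,-2.5],
    [0,0,-4],
    [0,0,-5.5],
    [0,0,-7],
    [0,0,-8.5],
    [0,0,-10],
    [0,0,-11],
    [0,0,-11.8],
    [0,0,-12.2],
    [0,0,-12.4],
    [0,0,-12.4],
  ],
  turn=[0,0,0,0,0,0,0,0,0,0,0,0],
  grip=[1,1,1,1,1,1,1,1,1,1,1,1],
)

```text
time_s: 29.82
position: [0.5923, 0.2246, 0.0961]
tcp_rot: [[-0.772, 0.635, 0.0], [0.635, 0.772, 0.0], [-0.0, 0.0, -1.0]]
force: [0.0, -0.5, -0.7]
opening: 0.231
grasp_force: 30.0
```

Emit:
jog_arm(
  delta_pos=[
    [0,0,-0.2],
    [0,0,-0.3],
    [0,0,-0.3],
  ],
  turn=[0,0,0],
  grip=[1,1,1],
)

```text
time_s: 30.2
position: [0.5921, 0.2245, 0.0928]
tcp_rot: [[-0.772, 0.635, -0.0], [0.635, 0.772, -0.0], [0.0, -0.0, -1.0]]
force: [-0.1, 0.4, -1.3]
opening: 0.231
grasp_force: 30.0
```

Emit:
jog_arm(
  delta_pos=[
    [0,0,-0.15],
    [0,0,-0.3],
    [0,0,-0.3],
  ],
  turn=[0,0,0],
  grip=[1,1,1],
)

```text
time_s: 30.58
position: [0.592, 0.2245, 0.0896]
tcp_rot: [[-0.772, 0.636, -0.0], [0.636, 0.772, -0.0], [0.0, -0.0, -1.0]]
force: [-0.2, -0.2, -1.3]
opening: 0.232
grasp_force: 30.0
```

Emit:
jog_arm(
  delta_pos=[
    [0,0,-0.08],
    [0,0,-0.16],
    [0,0,-0.16],
  ],
  turn=[0,0,0],
  grip=[1,1,1],
)

```text
time_s: 30.95
position: [0.5921, 0.2246, 0.0882]
tcp_rot: [[-0.772, 0.635, -0.0], [0.635, 0.772, -0.0], [0.0, -0.0, -1.0]]
force: [0.3, -0.4, -0.2]
opening: 0.235
grasp_force: 30.0
```

Emit:
jog_arm(
  delta_pos=[
    [0,0,-0.08],
    [0,0,-0.14],
    [0,0,-0.14],
  ],
  turn=[0,0,0],
  grip=[1,1,1],
)

```text
time_s: 31.32
position: [0.5923, 0.2244, 0.0878]
tcp_rot: [[-0.772, 0.635, 0.001], [0.635, 0.772, -0.0], [-0.001, 0.0, -1.0]]
force: [-2.5, -0.1, 4.6]
opening: 0.228
grasp_force: 30.0
```

Touched down; release gently and rise.

Emit:
jog_arm(
  delta_pos=[
    [0,0,0],
    [0,0,0],
    [0,0,0],
    [0,0,0.1],
    [0,0,1],
    [0,0,2.5],
    [0,0,5],
    [0,0,8],
    [0,0,11],
    [0,0,14],
    [0,0,17],
    [0,0,17],
  ],
  turn=[0,0,0,0,0,0,0,0,0,0,0,0],
  grip=[0.65,0.5,0.5,0.5,0.5,0.5,0.5,0.5,0.5,0.5,0.5,0.5],
)

```text
time_s: 32.83
position: [0.594, 0.225, 0.2611]
tcp_rot: [[-0.772, 0.635, 0.008], [0.635, 0.772, 0.002], [-0.005, 0.006, -1.0]]
force: [0.7, -0.3, -0.1]
opening: 0.501
grasp_force: 0.0
```

```bash
python3 - <<'E'
from h import *
w=capture("wrist");s=read_state();print(s["force"],s["position"],s["time_s"])
im=np.zeros((420,800,3),np.uint8);im[:,:560]=w["color"];im[:300,560:]=capture("top")["color"][100:400,200:440]
cv2.imwrite("pics/m5.png",im)
E
```

```text
[-0.17852823 -0.46523486 -0.13719478] [0.59275263 0.22469396 0.25886116] 32.875
```

View pics/m5.png

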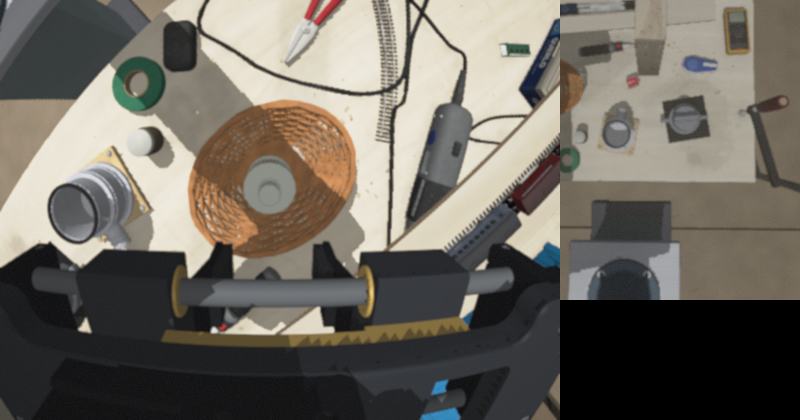

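The cartridge is standing in the basket at (270,185). The cover is upright on the mat at (687,117), and the bystanders haven't moved.

```bash
python3 -c "
from rig import *
print(hand_in())"
```

```text
the job is handed in; nothing more can be done
None
```

The job is done and handed in at about 33 s: I unlocked the cover by pushing its side lever and set it upright on the mat, then stood the cartridge in the basket; nothing else appears to have moved.

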